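# Close the specimen carton and show it to the scanner

## Task

Close the open white specimen carton that stands in the grey nest: fold its short flap down flat first, then, with the carton still in the nest, fold the long flap down over it. Then lift the closed carton out and hold it up to the scanner: in front of the middle of its window, one narrow barred end squarely facing the glass and about 8 cm off it, the carton leaning just as the scanner head does. Finish while holding it there steadily in the air, and leave the scanner and everything else on the table where it is.

Things in the scene. Friction and masses are not known exactly. Their poses are not given: they have to be found in the camera images.
- carton: white open-topped carton, 120 (its x) x 50 (its y) x 80 high (its z up), 0.17 to 0.34 kg, packed rigid with tubes; origin at the centre of its underside. Stands loose in the nest. Both narrow ends (faces at x = +60 and -60) carry the same printed bars. With both flaps closed it is 86 high. Its broad faces (y = +25 and -25) are plain, rigid and good to grip from above.
- carton_mid (a point): the middle of the carton, 40 above the carton's origin; axes as the carton
- flap_short (a joint): short flap, 50 long, 48 wide, 2.5 thick, hinged on the carton's top edge at x = +60, z = 80 of the carton. 0 = closed flat over the opening, pi/2 = standing upright, more = leaning outwards (limit 2.3). Stiff crease (0.02 N m friction, no spring): stays where it is left. Starts at 1.6 to 2.1.
- flap_long (a joint): long flap, 88 long, 48 wide, 2.5 thick, hinged on the other narrow end's top edge, at x = -60, z = 83 of the carton. Same joint values and stiff crease as the short flap. Closed, it lies flat over the short flap.
- nest: fixed grey tray that the carton stands in, 136 (x) x 66 (y) x 22 high outside, walls and floor 5 thick, so the carton has 3 of play all round and its underside is 5 above the table; origin under its middle; the carton's axes lie along the nest's
- scanner: fixed stand of the code scanner: foot plate 120 (x) x 150 (y), a pole, and two cheeks up to 280 high that hold the head; origin on the table straight below the head's pivot; it looks to its own -x
- window (a point): the centre of the scanner's window, a dark glass on the front of the white head (60 x 120 x 76). Axes of the head: -x is where the window looks (square out of the glass), y along the window's long side (level), z up along the head. The head sits at a fixed downward tilt of 0.15 to 0.5 rad, different each time; its pivot is at 260 height, 30 behind the window
- reading_spot (a point): point in front of the window where the middle of the carton must be held: 140 straight out from the window's centre (so that the carton's end is 80 from the glass). Same axes as the head: the carton's z must lie along this z and the carton's x along this x, either end towards the glass
- kidney_dish: steel kidney dish, about 105 x 192 x 36 high, origin under its middle (mm); leave it alone
- bottle: amber bottle with white cap, 40 diameter, 85 high, origin at the centre of its foot (mm); leave it alone
- tape_roll: roll of white tape lying flat, 60 outer diameter, 25 high, origin at the centre of its underside (mm); leave it alone
- tube_rack: black rack 100 x 200 with capped tubes, 103 high, origin under its middle, long along its y (mm); leave it alone
- swab_box: brown cardboard box 60 x 110 x 45 high, origin under its middle (mm); leave it alone
- closed_carton: low plain white block carton 120 x 50 x 50 high, without flaps, origin under its middle (mm); leave it alone
- wipes_box: white plastic box 70 x 120 x 60 high, origin under its middle (mm); leave it alone
Mind the look-alikes: they are no part of the job. What is shaped like the carton but turquoise is not meant.

How it is judged:
By the outcome, as a careful person would: the job done as asked, in the order asked, and still so for the second after the job is handed in, while the arm keeps its last pose, push and grip.
It also fails if it takes over 61 s, if anything falls off the work surface, if the arm or the gripper's body presses on something with over 40 N, if the wrist force passes 120 N, or if a joint passes its speed limit or range.

## Robot

A 6-joint arm with a two-finger parallel gripper is mounted at the origin on the work surface. World frame = base frame: x ahead of the robot, y to its left, z up, the work surface at z = 0. Lengths are in m, angles in degrees, forces in N, time in s.
With the tool pointing down it reaches from about 0.4 to 0.825 m from the base axis. Payload 7 kg.
Tool frame: the origin (TCP) lies at the very end of the fingers, on their centre line; the grasp point (between the pads) lies 19 mm behind it (ctrl.grip_point_offset is the distance from the TCP to the grasp point, in m); x points along the fingers, z is the direction in which the jaws open and shut, and the axes are right-handed (so a half turn about x gives the same grasp; the last joint's range is limited). The gripper opens to 88 mm and grips with 3 to 60 N. Pads are 19 mm wide; open, the fingers measure 130 mm over their backs; the gripper's body (78 mm by 193 mm) begins 47 mm behind the grasp point.
Start: joints at [86.923, 20.546, 0.682, 0, -70.136, -16.507], TCP at [0.226, 0.636, 0.195] pointing down, gripper open.
Joint ranges: [-176.03, 176.03], [-82.01, 121.73], [-58.28, 71.71], [-173.87, 95.51], [-174.79, -0.11], [-173.66, 173.66]. Speed limits (degrees/s): [136.94, 136.94, 172.46, 180, 180, 180].

## Interface

Orientations are given as [roll, pitch, yaw] about the fixed x, y, z axes, in that order (R = Rz(yaw) Ry(pitch) Rx(roll)).
In Python, from plant import get_obs, snapshot, calibration, close_job, ctrl gives the robot as it stands.
- The arm moves only by the tool move_arm, never from a script. Its argument "commands" is a list that holds one entry, the list of rows, each a list of 4 numbers: the shift along the tool's x, y, z in cm, then the turn about the tool's x in rad. In form: [[[dx, dy, dz, spin], ...]]. A call has 1 to 8 rows; each row shifts and turns the commanded pose from where the row before left it, along the tool's axes as they then stand; what a row does not reach is not made up. A row lasts 1/10 s, in which the tool goes at most 50 mm and 8.59 degrees, less where a joint would pass 70% of its speed; a pose out of reach is approached as far as the arm can. A call with a gripper value outside its range is refused whole. "jaw" is the finger opening in cm, from 0 to 8.76, set as the call begins (left out, the last holds). The fingers move at their own pace and stop on an object; the grip force is fixed at half the most. Time passes only in rows, so rows that do not move let the fingers close. It gives the time, the measured TCP pose, the force and the opening at its end, in the units of the state.
- get_obs(): the state, without advancing time (a new reading comes with each control period).
- snapshot(name): name is "scene" or "top" or "wrist"; returns (picture, depth): 420x560x3 uint8, red, green, blue; 420x560 float32, m along the optical axis (not along the pixel's ray), 0 where there is no reading.
- calibration(name): a dict with "mtx" (3x3 intrinsics, pixels), "k1" (the pictures are not rectified: a ray, as slopes to the right and down, at radius r is drawn at 1 + k1 r^2 times it, then the intrinsics apply), "T" (4x4, takes a point from camera to world coordinates); the wrist camera has in their place "tool_from_camera" (4x4, takes a point from camera to tool coordinates, whose origin is the TCP and whose axes are the tool frame's). Camera axes: x right, y up, looking along -z (the intrinsics and any distortion apply to the point x, -y, -z); pixel columns grow to the right and rows downward; lengths in m; the calibration is good to about 2 mm. A picture is of the moment at which its call begins: read the wrist's pose just before it. calibration takes no time and is no camera call.
- close_job(): hands the job in, once; it reports no verdict.
The state is a dict: "clock": time; "joint_pos": joint angles; "qvel": joint speeds; "tau": joint torques, N m; "tool_pos": TCP position; "orientation": TCP orientation; "force": force on the tool from outside, world axes, zero at the start; "moment": the same for the moment, N m; "opening": finger opening in m.
Only numpy, scipy, OpenCV 4.12 (cv2) and the standard library are available. Lean on these libraries where they do the work, as an engineer would, in place of code of your own. Each camera call takes 0.05 s, during which the arm holds its last target. There are 200 camera calls.

## Working session

There is one attempt and no reset: what is moved stays moved. The work goes in short steps, Python scripts to look and compute and a tool call to move; the robot and the scene stay as the last step left them, time stands still between calls to the robot, and variables do not carry over. Pictures are saved under pics/ and viewed, about 8 in all and at most 12, crops included, and the job is handed in when it is done.

Besides the shell and the picture viewer there is one more tool, called after "Request:" as name([rows], argument=value, ...), one row to a line, values as JSON. move_arm: Moves the arm, as the interface text tells. Its arguments: {"type":"object","properties":{"commands":{"type":"array"},"jaw":{"type":"number"}},"required":["commands"]}

```bash
ls; mkdir -p pics
cat > h.py <<'E'
import numpy as np, cv2
from plant import get_obs, snapshot, calibration, close_job, ctrl
from scipy.spatial.transform import Rotation as R
def grab(n):
    o=get_obs(); im,d=snapshot(n); np.savez(f'pics/{n}.npz',im=im,d=d,p=o['tool_pos'],o=o['orientation']); return im,d
def tool(o): 
    T=np.eye(4);T[:3,:3]=R.from_euler('xyz',o['orientation'],degrees=True).as_matrix();T[:3,3]=o['tool_pos'];return T
def cam(n):
    c=calibration(n)
    z=np.load(f'pics/{n}.npz')
    if n=='wrist': T=tool(dict(orientation=z['o'],tool_pos=z['p']))@np.array(c['tool_from_camera'])
    else: T=np.array(c['T'])
    return np.array(c['mtx']),float(c['k1']),T
def cloud(n):
    z=np.load(f'pics/{n}.npz');d=z['d'];K,k1,T=cam(n)
    h,w=d.shape;u,v=np.meshgrid(np.arange(w),np.arange(h))
    xy=cv2.undistortPoints(np.stack([u,v],-1).reshape(-1,1,2).astype(np.float64),K,np.array([k1,0,0,0.])).reshape(h,w,2)
    P=np.stack([xy[...,0]*d,-xy[...,1]*d,-d],-1)
    W=P@T[:3,:3].T+T[:3,3]; W[d==0]=np.nan
    return W
def save(im,n,s=1,box=None):
    if box: im=im[box[1]:box[3],box[0]:box[2]]
    im=cv2.resize(im,None,fx=s,fy=s,interpolation=cv2.INTER_CUBIC); cv2.imwrite(f'pics/{n}.png',im[...,::-1])
E
python3 - <<'E'
from h import *
a,_=grab('scene');b,_=grab('top')
save(a,'s1');save(b,'t1')
print(get_obs(),ctrl.grip_point_offset)
for n in('scene','top'):print(calibration(n))
E
```

```text
pics
{'clock': 0.1, 'joint_pos': array([ 8.69236725e+01,  2.05878631e+01,  6.41095237e-01, -1.71872655e-02,
       -7.01365297e+01, -1.65073019e+01]), 'qvel': array([-0.09791608, -0.08384326,  0.12013165, -0.05124904, -0.01757845,
       -0.02862478]), 'tau': array([-1.27538842e-03, -5.84163022e+01,  2.93752563e+01,  7.01550230e+00,
        1.01777460e-02, -5.34989636e-05]), 'tool_pos': array([0.22611523, 0.63550272, 0.19382788]), 'orientation': array([   5.53074348,   89.91514925, -104.05873749]), 'force': array([-0.3205524 ,  0.32734343,  0.08161026]), 'moment': array([ 0.01623782, -0.01663757,  0.01919429]), 'opening': 0.08774035521440345} 0.0188
{'mtx': array([[475.05530219,   0.        , 280.49062372],
       [  0.        , 475.05530219, 203.48112649],
       [  0.        ,   0.        ,   1.        ]]), 'k1': 0.03950889010114498, 'T': array([[-0.84004607, -0.42618748,  0.33568859,  1.02821461],
       [ 0.54232398, -0.67610978,  0.49875873,  0.75541741],
       [ 0.01439761,  0.60103228,  0.79909505,  1.31544041],
       [ 0.        ,  0.        ,  0.        ,  1.        ]])}
{'mtx': array([[390.04825205,   0.        , 280.71406647],
       [  0.        , 390.04825205, 212.23194709],
       [  0.        ,   0.        ,   1.        ]]), 'k1': -0.08522223548855727, 'T': array([[-3.66606351e-03,  9.97580425e-01, -6.94251796e-02,
         4.55774784e-01],
       [-9.99993253e-01, -3.67340661e-03,  2.18975796e-05,
         3.51777345e-02],
       [-2.33182317e-04,  6.94247915e-02,  9.97587161e-01,
         1.26264017e+00],
       [ 0.00000000e+00,  0.00000000e+00,  0.00000000e+00,
         1.00000000e+00]])}
```

View pics/s1.png

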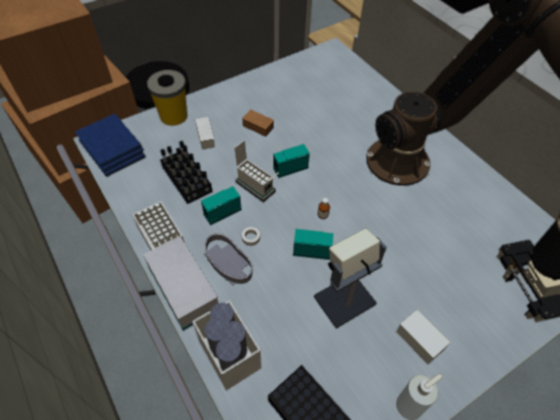

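View pics/t1.png

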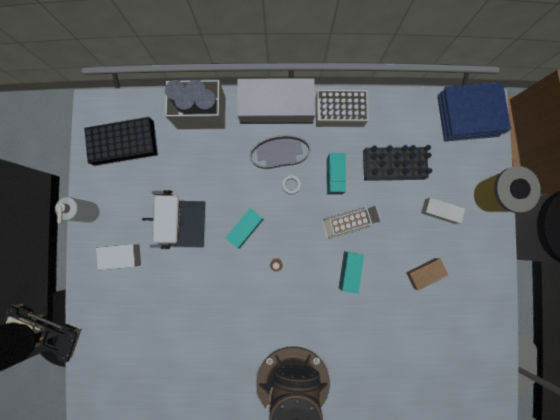

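Run:
```python
from h import *
z=np.load('pics/scene.npz')['im'];t=np.load('pics/top.npz')['im']
a=cv2.resize(z[120:220,200:320],(480,400),interpolation=2)
b=cv2.resize(z[220:330,300:400],(320,400)[:2] if 0 else (364,400),interpolation=2)
c=cv2.resize(t[180:260,310:410],(500,400),interpolation=2)[:200*2]
d=cv2.resize(t[180:260,130:220],(344,400)[:2] if 0 else (344,306),interpolation=2)
cv2.imwrite('pics/c1.png',np.hstack([a[:, :420],b])[...,::-1])
d=cv2.resize(d,(300,400));cv2.imwrite('pics/c2.png',np.hstack([c,d])[...,::-1])
W=cloud('top')
for (u,v) in [(350,222),(330,229),(327,228),(372,214),(376,213),(374,222),(165,219),(190,224),(150,218)]:print((u,v),W[v,u].round(3))
```

```text
(350, 222) [ 0.509 -0.18   0.057]
(330, 229) [ 0.486 -0.112  0.098]
(327, 228) [ 0.489 -0.101  0.112]
(372, 214) [ 0.529 -0.234  0.121]
(376, 213) [ 0.529 -0.237  0.159]
(374, 222) [ 0.506 -0.241  0.113]
(165, 219) [0.507 0.323 0.3  ]
(190, 224) [0.506 0.326 0.02 ]
(150, 218) [0.511 0.371 0.272]
```

View pics/c1.png

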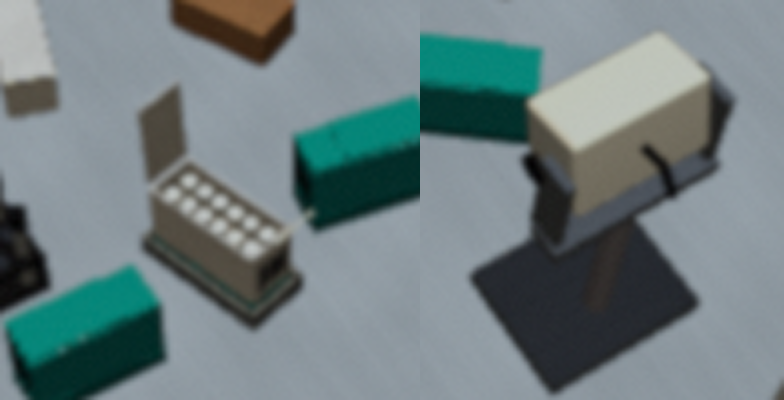

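View pics/c2.png

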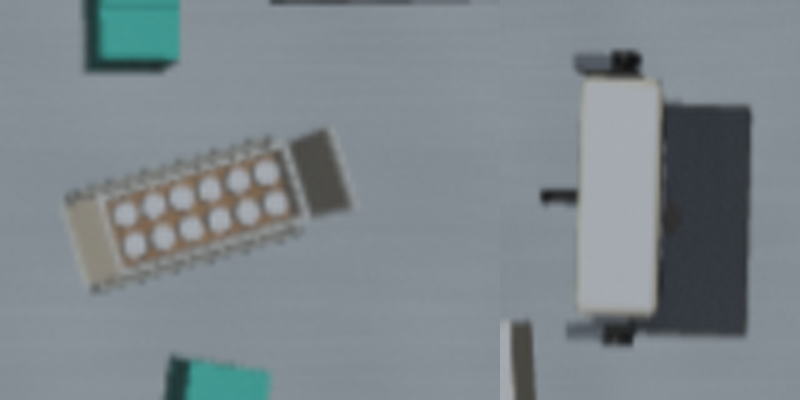

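I take the white tube-filled carton at top-view (350,222) / scene (255,178). It is the only white one with flaps standing, and the turquoise ones and the plain white block at top-view (118,257) don't fit. The long flap is at top-view (374,215) and the short one at (330,230). The scanner is at top-view (165,219). Next I fit the geometry from depth.

```bash
cat > fit.py <<'E'
from h import *
def plane(P):
    c=np.median(P,0)
    for _ in range(4):
        n=np.linalg.svd(P-P.mean(0))[2][2]; r=(P-P.mean(0))@n; k=abs(r)<max(2*np.median(abs(r)),.0015); P=P[k]
    return P.mean(0),n*np.sign(n[2]) if abs(n[2])>.1 else n,abs(r).mean(),len(P)
E
python3 - <<'E'
from fit import *
for nm in('top','scene'):
    W=cloud(nm).reshape(-1,3)
    S=W[(abs(W[:,0]-.51)<.1)&(abs(W[:,1]-.33)<.1)&(W[:,2]>.22)]
    print(nm,'head pts',len(S),S.min(0).round(3),S.max(0).round(3))
    T=S[(S[:,2]>.275)&(abs(S[:,0]-.51)<.055)]; c,n,e,k=plane(T); print(' topplane',c.round(4),n.round(4),e,k,'tilt',np.arctan2(np.hypot(n[0],n[1]),n[2]),'az',np.degrees(np.arctan2(n[1],n[0])))
    F=W[(abs(W[:,0]-.51)<.09)&(abs(W[:,1]-.33)<.12)&(W[:,2]>.01)&(W[:,2]<.04)];print(' foot',len(F),F.min(0).round(3),F.max(0).round(3))
    if len(F)>20: print(cv2.minAreaRect((F[:,:2]*1000).astype(np.float32)))
    C=W[(abs(W[:,0]-.508)<.09)&(abs(W[:,1]+.175)<.11)]
    # carton+flaps
    for lo,hi in((.005,.03),(.04,.085),(.075,.092),(.095,.2)):
        Q=C[(C[:,2]>lo)&(C[:,2]<hi)]
        if len(Q)>10:print(lo,hi,len(Q),cv2.minAreaRect((Q[:,:2]*1000).astype(np.float32)))
o=get_obs();print(tool(o).round(3)); print(np.array(calibration('wrist')['tool_from_camera']).round(3),calibration('wrist')['mtx'])
E
```

```text
top head pts 1436 [0.434 0.294 0.224] [0.584 0.398 0.306]
 topplane [0.5098 0.3246 0.2961] [-7.000e-04 -2.396e-01  9.709e-01] 0.0009062952779279115 706 tilt 0.24195980084311955 az -90.16949885287296
 foot 1156 [0.432 0.282 0.01 ] [0.58  0.391 0.039]
((506.1971130371094, 336.26092529296875), (107.6187973022461, 148.82044982910156), 89.58357238769531)
0.005 0.03 218 ((507.5863037109375, -177.9518585205078), (170.0819549560547, 202.81430053710938), 3.557892084121704)
0.04 0.085 588 ((509.1653747558594, -175.71603393554688), (50.155235290527344, 121.29695129394531), 16.174968719482422)
0.075 0.092 318 ((508.6649169921875, -173.9906463623047), (50.155235290527344, 126.12531280517578), 16.174968719482422)
0.095 0.2 245 ((506.57440185546875, -165.291015625), (48.01754379272461, 155.12342834472656), 15.931756019592285)
scene head pts 1896 [0.435 0.295 0.22 ] [0.589 0.399 0.307]
 topplane [0.5113 0.3261 0.2965] [-0.0106 -0.1913  0.9815] 0.001275437475541313 557 tilt 0.19277069772167504 az -93.18657828872506
 foot 1420 [0.437 0.281 0.01 ] [0.589 0.404 0.04 ]
((512.493896484375, 342.06057739257
[... 217 characters left out ...]
 -184.15382385253906), (121.53666687011719, 125.02610778808594), 17.007816314697266)
0.075 0.092 301 ((483.2325744628906, -183.4508819580078), (120.03325653076172, 127.77486419677734), 17.880979537963867)
0.095 0.2 215 ((511.94927978515625, -164.4656982421875), (54.272891998291016, 156.76319885253906), 14.096671104431152)
[[-0.     0.942 -0.335  0.226]
 [-0.001 -0.335 -0.942  0.636]
 [-1.     0.     0.001  0.194]
 [ 0.     0.     0.     1.   ]]
[[-0.     0.28  -0.96  -0.191]
 [ 0.     0.96   0.28   0.075]
 [ 1.    -0.    -0.     0.001]
 [ 0.     0.     0.     1.   ]] [[341.1958318    0.         276.40178136]
 [  0.         341.1958318  206.53574495]
 [  0.           0.           1.        ]]
```

Request:
move_arm([
  [[-2.8,0,0,0.149],[-2.8,0,0,0.149],[-2.8,0,0,0.149],[-2.8,0,0,0.149],[-2.8,0,0,0.149],[-2.8,0,0,0.149],[-2.8,0,0,0.149],[-2.8,0,0,0.149]],
])

```text
clock: 0.9
tool_pos: [0.2262, 0.6357, 0.4194]
orientation: [71.6, 90.0, -106.6]
force: [-0.5, 1.1, -0.2]
opening: 0.0871
```

Request:
move_arm([
  [[0,1.5,-1.5,0.037],[0,3.5,-3.5,0],[0,3.5,-3.5,0],[0,3.5,-3.5,0],[0,3.5,-3.5,0],[0,3.5,-3.5,0],[0,3.5,-3.5,0],[0,3.5,-3.5,0]],
], jaw=0)

```text
clock: 1.7
tool_pos: [0.4877, 0.3744, 0.4181]
orientation: [33.1, 90.0, -146.8]
force: [1.0, 1.2, -0.3]
opening: 0.029
```

Request:
move_arm([
  [[0,2.5,-2.5,0],[0,2.5,0,0],[0,0,0,0],[0,0,0,0]],
])

```text
clock: 2.1
tool_pos: [0.5119, 0.3257, 0.4184]
orientation: [-1.1, 90.0, 178.8]
force: [-0.4, -0.3, 0.1]
opening: 0.0011
```

Run:
```python
from fit import *
im,d=grab('wrist');save(im,'w1');print(get_obs()['joint_pos'].round(1),tool(get_obs()).round(3))
W=cloud('wrist').reshape(-1,3)
S=W[(abs(W[:,0]-.51)<.1)&(abs(W[:,1]-.33)<.1)&(W[:,2]>.22)];print(len(S),S.min(0).round(3),S.max(0).round(3))
T=S[(S[:,2]>.278)&(abs(S[:,0]-.51)<.05)];c,n,e,k=plane(T);print(c.round(4),n.round(4),e,k,np.arctan2(-n[1],n[2]),np.arctan2(n[0],n[2]))
r=abs((T-c)@n)<.003;print(cv2.minAreaRect((T[r][:,:2]*1000).astype(np.float32)))
r=abs((S-c)@n)<.003;print(cv2.minAreaRect((S[r][:,:2]*1000).astype(np.float32)))
```

```text
[ 50.9  10.9  15.7  -0.  -94.8 -51. ] [[-0.001 -0.    -1.     0.512]
 [-0.    -1.     0.     0.326]
 [-1.     0.     0.001  0.418]
 [ 0.     0.     0.     1.   ]]
88034 [0.428 0.285 0.224] [0.594 0.399 0.566]Traceback (most recent call last):
  File "<stdin>", line 5, in <module>
  File "fit.py", line 5, in plane
    n=np.linalg.svd(P-P.mean(0))[2][2]; r=(P-P.mean(0))@n; k=abs(r)<max(2*np.median(abs(r)),.0015); P=P[k]
      ~~~~~~~~~~~~~^^^^^^^^^^^^^
    u, s, vh = gufunc(a, signature=signature)
               ~~~~~~^^^^^^^^^^^^^^^^^^^^^^^^
numpy._core._exceptions._ArrayMemoryError: Unable to allocate 42.9 GiB for an array with shape (75865, 75865) and data type float64
```

View pics/w1.png

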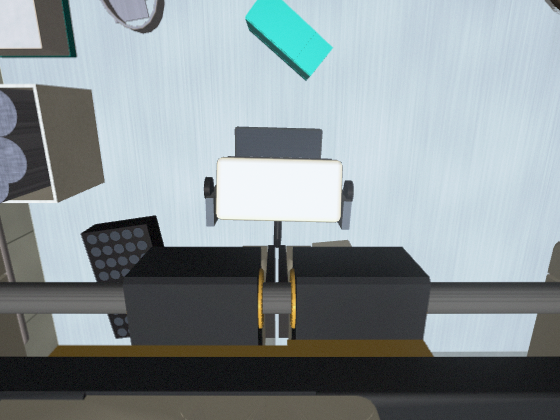

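```bash
sed -i 's/np.linalg.svd(P-P.mean(0))\[2\]\[2\]/np.linalg.eigh(np.cov((P-P.mean(0)).T))[1][:,0]/' fit.py
python3 - <<'E'
from fit import *
W=cloud('wrist')[:240].reshape(-1,3)
S=W[(abs(W[:,0]-.51)<.1)&(abs(W[:,1]-.33)<.1)&(W[:,2]>.22)&(W[:,2]<.32)];print(len(S),S.min(0).round(3),S.max(0).round(3))
T=S[(S[:,2]>.278)&(abs(S[:,0]-.51)<.05)];c,n,e,k=plane(T);print(c.round(4),n.round(4),e,k,np.arctan2(-n[1],n[2]),np.arctan2(n[0],n[2]))
r=abs((S-c)@n)<.003;A=S[r];
b=cv2.minAreaRect((A[:,:2]*1000).astype(np.float32));print(b,A[:,1].min(),A[:,1].max())
t=np.arctan2(-n[1],n[2])
print('top centre',np.percentile(A[:,0],[1,99]).mean(),np.percentile(A[:,1],[.5,99.5]),A[:,1].mean(), A[:,2].mean())
F=W[(abs(W[:,0]-.51)<.09)&(W[:,1]<.3)&(W[:,1]>.2)&(W[:,2]>.012)&(W[:,2]<.04)];print('foot',F.min(0),F.max(0))
B=W[(W[:,2]<.01)&(W[:,2]>-.02)&(abs(W[:,0]-.5)<.2)&(W[:,1]<.25)];print('table',plane(B))
# back plane from scene cam; table tilt in scene & top
for nm in('scene','top'):
    V=cloud(nm).reshape(-1,3);B=V[(abs(V[:,2])<.012)&(abs(V[:,0]-.5)<.25)&(abs(V[:,1]-.2)<.35)];print(nm,plane(B))
V=cloud('scene').reshape(-1,3);B=V[(abs(V[:,0]-.51)<.05)&(V[:,1]>.345)&(V[:,1]<.385)&(V[:,2]>.24)&(V[:,2]<.285)];print('back',plane(B))
E
```

```text
9111 [0.433 0.294 0.224] [0.585 0.382 0.305]
[0.5099 0.3237 0.2976] [-0.0052 -0.2423  0.9702] 0.0005225327900764285 5662 0.2447275025401369 -0.005402222810232823
((508.6392517089844, 324.1383056640625), (56.46936798095703, 117.80351257324219), 88.45930480957031) 0.29458030752512365 0.3535051797943227
top centre 0.5088280324668227 [0.29611635 0.351989  ] 0.3234233551054908 0.2974201107088151
foot [0.43240003 0.20069766 0.01213747] [0.58151339 0.29998887 0.03442367]
table (array([0.50043587, 0.16957398, 0.00062029]), array([ 0.0010373 , -0.0015652 ,  0.99999824]), np.float64(0.0006308954449550227), 18861)
scene (array([ 5.23070383e-01,  2.48188696e-01, -2.84873476e-04]), array([-8.20126148e-04,  1.27462707e-03,  9.99998851e-01]), np.float64(0.001285421418141831), 14711)
top (array([ 4.88122367e-01,  1.86318159e-01, -3.39332497e-04]), array([1.72731709e-03, 3.24515677e-04, 9.99998456e-01]), np.float64(0.001091479700793262), 16246)
back (array([0.5092306 , 0.36290001, 0.26201158]), array([0.02571768, 0.97440088, 0.22334174]), np.float64(0.0006881799445494333), 251)
```

The wrist view shows the white head at (280,188). Its top leans towards -y, so the window faces -y with a tilt of about 0.242 rad and a yaw of about 88.6°. The pivot is at about (0.509, 0.333, 0.260), which puts the reading spot at about (0.505, 0.168, 0.219). Next I go over the carton.

Request:
move_arm([
  [[0,5,0,0],[0,5,0,0],[0,5,0,0],[0,5,0,0],[0,5,0,0],[0,5,0,0],[0,5,0,0],[0,5,0,0]],
])

```text
clock: 2.95
tool_pos: [0.5116, -0.0743, 0.4186]
orientation: [-128.3, 90.0, 51.9]
force: [2.0, 0.5, -0.3]
opening: 0.0004
```

Request:
move_arm([
  [[3,3,0,0],[3,1.6,0,0],[3,0,0,-0.14],[2.8,0,0,-0.143],[0,0,0,0],[0,0,0,0]],
])

```text
clock: 3.55
tool_pos: [0.5122, -0.1191, 0.3012]
orientation: [38.8, 90.0, -125.1]
force: [0.3, 0.4, 0.8]
opening: 0.0001
```

Run:
```python
from fit import *
im,d=grab('wrist');save(im,'w2');print(get_obs()['joint_pos'].round(1),tool(get_obs()).round(3))
W=cloud('wrist')[:240].reshape(-1,3)
C=W[(abs(W[:,0]-.508)<.09)&(abs(W[:,1]+.175)<.13)]
for lo,hi in((.016,.03),(.08,.09),(.095,.2)):
    Q=C[(C[:,2]>lo)&(C[:,2]<hi)]
    if len(Q)>10:print(lo,hi,len(Q),cv2.minAreaRect((Q[:,:2]*1000).astype(np.float32)))
c=np.array([.509,-.1755]);a=np.radians(106.2);ex=np.array([np.cos(a),np.sin(a)]);ey=np.array([-ex[1],ex[0]])
L=np.c_[(C[:,:2]-c)@ex,(C[:,:2]-c)@ey,C[:,2]]*1000
for s in(1,-1):
    F=L[(L[:,0]*s>40)&(L[:,2]>92)&(abs(L[:,1])<30)];print(s,len(F));
    if len(F): print(np.percentile(F,[1,99],axis=0).round(1)); cc,n,e,k=plane(F); print(cc,n,e,k)
```

```text
[  8.3   3.3  -7.6   0.  -79.    7.7] [[ 0.001  0.277 -0.961  0.513]
 [-0.001 -0.961 -0.277 -0.119]
 [-1.     0.001 -0.001  0.302]
 [ 0.     0.     0.     1.   ]]
0.016 0.03 593 ((483.14208984375, -183.16648864746094), (122.12646484375, 135.78997802734375), 15.459689140319824)
0.08 0.09 979 ((479.75628662109375, -182.87701416015625), (113.65465545654297, 123.36145782470703), 16.334062576293945)
0.095 0.2 2001 ((507.9899597167969, -165.72564697265625), (47.9298095703125, 153.86251831054688), 16.324438095092773)
1 1152
[[ 63.  -25.1  92.4]
 [ 86.3  21.9 129.7]]
[ 74.36239099  -1.31473675 111.66050998] [-0.86215013  0.00213721  0.50664838] 0.23930029807976042 638
-1 938
[[-67.1 -25.5  92.7]
 [-60.7  21.6 177.9]]
[-63.03531735  -1.29225078 139.23764459] [9.98808198e-01 3.03261204e-04 4.88066753e-02] 0.06266994739527985 465
```

View pics/w2.png

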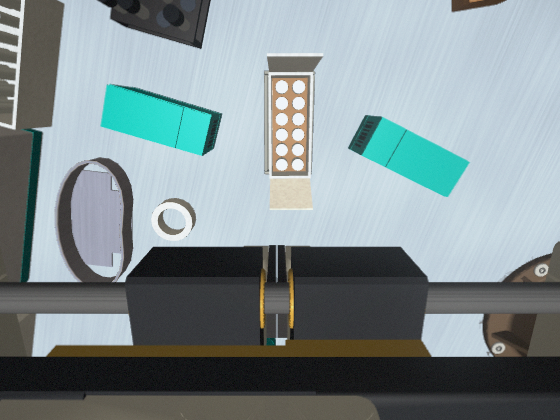

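The wrist view agrees with the depth fit. The carton is centred at image (292,125), centre about (0.5106, -0.176), yaw 106.2°. The short flap (290,193) is at about 2.1 rad and the long flap (295,62) at about 1.62 rad. Next I move outside the short flap.

Request:
move_arm([
  [[0,-3,0.9,0],[0,-2.4,0.9,0],[4,0,0,0],[4,0,0,0],[4,0,0,0],[4,0,0,0],[3,0,0,0],[0,0,0,0]],
])

```text
clock: 4.4
tool_pos: [0.4781, -0.0724, 0.1087]
orientation: [-8.2, 89.7, -172.1]
force: [0.1, -0.2, -0.1]
opening: 0.0002
```

Request:
move_arm([
  [[0,1.2,0,0],[0,1.2,0,0],[0,1.2,0,0],[0,1.2,0,0],[0,1.1,0,0],[0.6,0.8,0,0],[0.6,0.7,0,0],[0,0,0,0]],
])

```text
clock: 5.2
tool_pos: [0.4993, -0.1445, 0.0973]
orientation: [-16.9, 89.9, 179.3]
force: [-0.2, 0.0, -0.4]
opening: 0.0006
```

Request:
move_arm([
  [[0.4,0.2,0,0],[0.3,0.1,0,0],[0.2,0,0,0],[0.1,0,0,0],[0,0,0,0],[0,0,0,0]],
])

```text
clock: 5.8
tool_pos: [0.501, -0.1465, 0.0888]
orientation: [162.6, 90.0, -1.2]
force: [0.8, 0.5, -0.6]
opening: 0.0006
```

Request:
move_arm([
  [[0.2,0,0,0],[0.1,0,0,0],[0,0,0,0]],
])

```text
clock: 6.1
tool_pos: [0.5008, -0.1466, 0.0855]
orientation: [-15.4, 90.0, -179.2]
force: [0.8, -0.5, 0.3]
opening: 0.0007
```

Request:
move_arm([
  [[0.2,0,0,0],[0,0,0,0],[0,0,0,0]],
])

```text
clock: 6.4
tool_pos: [0.5009, -0.1466, 0.0836]
orientation: [-0.3, 90.0, -164.1]
force: [0.2, 0.3, 0.2]
opening: 0.0002
```

Request:
move_arm([
  [[-4,0,0,0],[-4,0,0,0],[-4,-2,0,0],[-4,-2,0,0],[-3,0,0,0],[0,0,0,0]],
])

```text
clock: 7.0
tool_pos: [0.492, -0.108, 0.2787]
orientation: [163.3, 89.5, -0.4]
force: [-0.1, -0.1, 1.3]
opening: 0.0003
```

```bash
cat > loc.py <<'E'
from fit import *
def local(c=(.5106,-.1761),yaw=106.2,nm='wrist',rows=240):
    W=cloud(nm)[:rows].reshape(-1,3);a=np.radians(yaw);ex=np.array([np.cos(a),np.sin(a)]);ey=np.array([-ex[1],ex[0]])
    L=np.c_[(W[:,:2]-c)@ex,(W[:,:2]-c)@ey,W[:,2]]*1000
    return L[(abs(L[:,0])<130)&(abs(L[:,1])<60)]
def prof(L,w=18):
    for x in range(-110,111,10):
        q=L[(abs(L[:,0]-x)<2)&(abs(L[:,1])<w)]
        if len(q): print(x,len(q),np.percentile(q[:,2],[5,50,95]).round(1))
E
python3 - <<'E'
from loc import *
im,d=grab('wrist');save(im,'w3');print(get_obs()['joint_pos'].round(1),tool(get_obs()).round(3))
L=local();prof(L)
E
```

```text
[ 10.1   1.3 -13.    0.  -75.4   6.2] [[ 0.005  0.28  -0.96   0.491]
 [ 0.001 -0.96  -0.28  -0.108]
 [-1.     0.001 -0.005  0.276]
 [ 0.     0.     0.     1.   ]]
-110 110 [-0.6  0.6  2. ]
-70 18 [0.6 1.2 2.4]
-60 469 [ 85.1 114.7 138. ]
-50 102 [59.6 77.  78.8]
-40 140 [59.9 76.8 78.4]
-30 100 [60.1 77.5 79.1]
-20 143 [59.6 61.4 78.5]
-10 123 [60.1 77.4 78.8]
0 122 [59.4 60.7 76.8]
10 101 [60.1 77.3 78.7]
20 110 [59.5 61.2 78. ]
30 91 [59.9 77.4 78.9]
40 142 [60.  67.  78.6]
50 85 [60.2 77.  78.6]
60 108 [84.9 86.2 88.2]
70 162 [ 99.  102.1 105.5]
80 176 [116.4 119.7 123.1]
90 4 [126.7 127.  127. ]
```

View pics/w3.png

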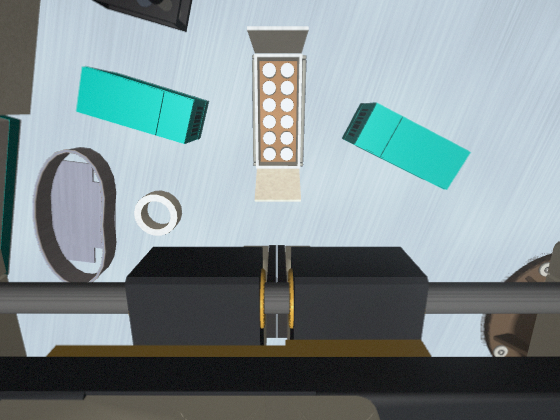

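Run:
```python
from loc import *
L=local();F=L[(L[:,0]>62)&(L[:,2]>92)&(abs(L[:,1])<30)];print(plane(F))
T=np.linalg.inv(tool({'orientation':np.load('pics/wrist.npz')['o'],'tool_pos':np.load('pics/wrist.npz')['p']}))
W=cloud('wrist');P=(W@T[:3,:3].T+T[:3,3])*1000
for v in range(236,300,4):
    print(v,[tuple(P[v,u].round(0).astype(int)) for u in (255,268,277,286,300)])
```

```text
(array([ 75.51988261,  -0.22083215, 111.85804256]), array([-0.86199043, -0.00316059,  0.5069147 ]), np.float64(0.23580180018856933), 787)
236 [(np.int64(277), np.int64(-105), np.int64(-30)), (np.int64(279), np.int64(-106), np.int64(-11)), (np.int64(278), np.int64(-106), np.int64(2)), (np.int64(278), np.int64(-106), np.int64(15)), (np.int64(277), np.int64(-105), np.int64(36))]
240 [(np.int64(278), np.int64(-112), np.int64(-30)), (np.int64(276), np.int64(-111), np.int64(-11)), (np.int64(279), np.int64(-112), np.int64(2)), (np.int64(277), np.int64(-112), np.int64(15)), (np.int64(276), np.int64(-111), np.int64(36))]
244 [(np.int64(278), np.int64(-118), np.int64(-31)), (np.int64(278), np.int64(-119), np.int64(-11)), (np.int64(278), np.int64(-119), np.int64(2)), (np.int64(277), np.int64(-118), np.int64(15)), (np.int64(277), np.int64(-118), np.int64(36))]
248 [(np.int64(-104), np.int64(39), np.int64(-5)), (np.int64(-41), np.int64(12), np.int64(-3)), (np.int64(279), np.int64(-125), np.int64(2)), (np.int64(-39), np.int64(11), np.int64(5)), (np.int64(-105), np.int64(39), np.int64(7))]
252 [(np
[... 2176 characters left out ...]
int64(-114), np.int64(32), np.int64(-1)), (np.int64(-114), np.int64(32), np.int64(1)), (np.int64(-115), np.int64(32), np.int64(3)), (np.int64(-122), np.int64(37), np.int64(6))]
292 [(np.int64(-122), np.int64(36), np.int64(-4)), (np.int64(-115), np.int64(31), np.int64(-1)), (np.int64(-114), np.int64(31), np.int64(1)), (np.int64(-115), np.int64(31), np.int64(3)), (np.int64(-122), np.int64(36), np.int64(6))]
296 [(np.int64(-122), np.int64(35), np.int64(-4)), (np.int64(-116), np.int64(31), np.int64(-1)), (np.int64(-115), np.int64(30), np.int64(1)), (np.int64(-116), np.int64(31), np.int64(3)), (np.int64(-123), np.int64(35), np.int64(6))]<stdin>:6: RuntimeWarning: invalid value encountered in cast
```

Run:
```python
from loc import *
z=np.load('pics/wrist.npz');save(z['im'],'w3c',5,(220,200,340,310))
T=np.linalg.inv(tool({'orientation':z['o'],'tool_pos':z['p']}))
W=cloud('wrist');P=(W@T[:3,:3].T+T[:3,3])*1000
m=(P[...,0]<60)&(P[...,0]>-60)
ys,xs=np.where(m);print(xs.min(),xs.max(),ys.min(),ys.max());print(P[m].min(0),P[m].max(0))
```

```text
244 309 245 272
[-59.87432446   4.34815044 -14.79996511] [-32.16395583  12.28111012  16.50250585]
```

View pics/w3c.png

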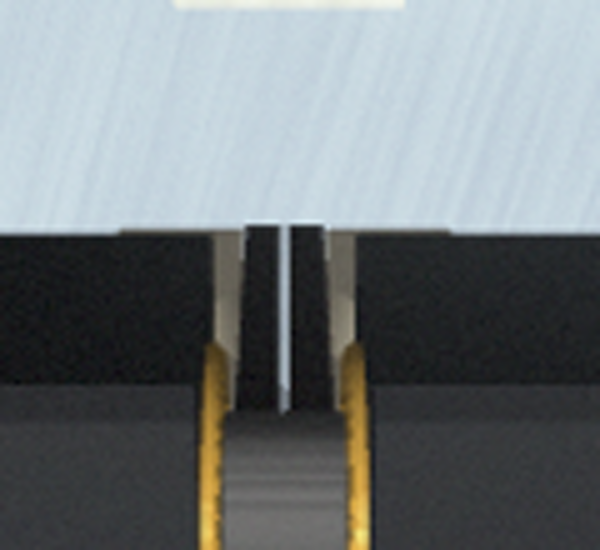

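The crop shows the fingers' black tips ending at row ~245. By depth that is about 35 mm short of the stated TCP, and the gripper body is set back by a similar amount. So my first sweep passed over the flap and touched nothing. I'll lower the moves by 3.6 cm and confirm by touch.

Request:
move_arm([
  [[0,-1.9,0,0],[0,-1.9,0,0],[4,0,0,0],[4,0,0,0],[4,0,0,0],[4,0,0,0],[4,0,0,0],[0,0,0,0]],
])

```text
clock: 7.85
tool_pos: [0.4741, -0.0727, 0.0683]
orientation: [-8.2, 89.4, -172.1]
force: [-0.3, 0.6, -0.0]
opening: 0.0004
```

Request:
move_arm([
  [[0,1.2,0,0],[0,1.2,0,0],[0,1.2,0,0],[0,1.2,0,0],[0,1.1,0,0],[0.6,0.8,0,0],[0.6,0.7,0,0],[0,0,0,0]],
])

```text
clock: 8.65
tool_pos: [0.4992, -0.1437, 0.0605]
orientation: [-11.1, 89.9, -174.9]
force: [-0.2, 0.2, 1.0]
opening: 0.0007
```

Request:
move_arm([
  [[0.3,0.2,0,0],[0.3,0.1,0,0],[0.2,0,0,0],[0,0,0,0],[0,0,0,0]],
])

```text
clock: 9.15
tool_pos: [0.5009, -0.1454, 0.0557]
orientation: [133.2, 89.9, -30.5]
force: [-7.8, 2.7, 21.5]
opening: 0.0003
```

Request:
move_arm([
  [[-2,0,0,0],[-5,0,0,0],[-5,0,0,0],[-5,0,0,0],[-5,0,0,0],[-2,0,0,0],[0,0,0,0]],
])

```text
clock: 9.85
tool_pos: [0.5024, -0.1456, 0.2976]
orientation: [161.5, 89.6, -2.3]
force: [-0.3, 0.1, -0.3]
opening: 0.0008
```

Run:
```python
from loc import *
im,d=grab('wrist');save(im,'w4');print(get_obs()['joint_pos'].round(1),tool(get_obs()).round(3))
L=local();prof(L)
```

```text
[  5.4   2.9  -8.9  -0.  -78.   10.9] [[ 0.003  0.28  -0.96   0.501]
 [ 0.    -0.96  -0.28  -0.145]
 [-1.     0.001 -0.003  0.295]
 [ 0.     0.     0.     1.   ]]
-110 81 [-0.8  0.5  2.2]
-100 80 [-0.9  0.7  2.1]
-90 81 [-1.   0.9  2. ]
-80 26 [-0.7  1.   2.4]
-60 161 [ 84.9  91.  114.4]
-50 119 [59.9 77.1 78.7]
-40 120 [59.7 61.7 78.6]
-30 114 [60.3 77.6 78.8]
-20 81 [59.5 61.1 78.1]
-10 100 [59.7 77.4 78.6]
0 100 [59.3 61.3 78.1]
10 141 [60.3 86.5 89.5]
20 115 [87.3 88.5 89.7]
30 93 [87.  88.5 90. ]
40 90 [87.4 88.5 89.7]
50 95 [87.3 88.6 89.9]
60 28 [87.2 88.6 89.4]
80 1 [2.7 2.7 2.7]
90 70 [-0.3  1.   2.4]
100 53 [-0.4  0.6  1.9]
110 68 [-0.2  1.   2.3]
```

The short flap is flat (88.5 mm; the table reads +0.7). Now the long flap, approached from its outer side.

Request:
move_arm([
  [[0,4.4,0,0],[0,4.4,0,0],[0,4.4,0,0],[4.6,0,0,0],[4.6,0,0,0],[4.6,0,0,0],[4.5,0,0,0],[0,0,0,0]],
])

```text
clock: 10.7
tool_pos: [0.5319, -0.2706, 0.1029]
orientation: [-32.8, 89.2, 163.3]
force: [-0.8, -0.5, 0.3]
opening: 0.0005
```

Request:
move_arm([
  [[0,-1.5,0,0],[0,-1.5,0,0],[0,-1,0,0],[0.2,-1,0,0],[0.5,-1,0,0],[0.6,-1,0,0],[0.8,-0.6,0,0],[0,0,0,0]],
])

```text
clock: 11.5
tool_pos: [0.5151, -0.1985, 0.0883]
orientation: [-28.5, 89.9, 167.8]
force: [0.6, -1.3, 0.4]
opening: 0.0004
```

Request:
move_arm([
  [[0.8,-0.5,0,0],[0.8,-0.4,0,0],[0.6,-0.2,0,0],[0.5,0,0,0],[0.3,0,0,0],[0,0,0,0],[0,0,0,0]],
])

```text
clock: 12.2
tool_pos: [0.5133, -0.189, 0.0596]
orientation: [136.5, 90.0, -27.3]
force: [-0.4, 0.2, -0.4]
opening: 0.0004
```

Request:
move_arm([
  [[0.2,0,0,0],[0.2,0,0,0],[0,0,0,0],[0,0,0,0]],
])

```text
clock: 12.6
tool_pos: [0.5138, -0.1891, 0.0586]
orientation: [141.3, 89.9, -22.4]
force: [-8.4, 5.2, 26.1]
opening: 0.0004
```

Request:
move_arm([
  [[-2,0,0,0],[-5,-1,0,0],[-5,-1,0,0],[-5,-1,0,0],[-5,0,0,0],[0,0,0,0],[0,0,0,0]],
], jaw=7.5)

```text
clock: 13.3
tool_pos: [0.5056, -0.1605, 0.2744]
orientation: [170.8, 89.8, 7.0]
force: [-0.4, -0.1, -0.6]
opening: 0.0506
```

Run:
```python
from loc import *
im,d=grab('wrist');save(im,'w5');print(get_obs()['joint_pos'].round(1),get_obs()['opening'],tool(get_obs()).round(3))
L=local();prof(L)
c=np.array([.5106,-.1761])
Q=L[(L[:,2]>83)&(L[:,2]<100)];b=cv2.minAreaRect(Q[:,:2].astype(np.float32));print('lid local',b,np.percentile(Q,[1,99],axis=0).round(1))
```

```text
[  3.6   4.3 -10.2  -0.  -75.5  12.6] 0.05469055388917753 [[ 0.001  0.279 -0.96   0.505]
 [ 0.001 -0.96  -0.279 -0.16 ]
 [-1.    -0.    -0.001  0.273]
 [ 0.     0.     0.     1.   ]]
-110 87 [-0.4  0.8  2.3]
-100 92 [-0.7  0.7  1.9]
-90 111 [-0.4  0.9  2.4]
-80 84 [-0.4  0.8  1.9]
-70 81 [-0.9  0.7  2.1]
-60 99 [38.5 91.4 92.7]
-50 136 [90.2 91.5 92.8]
-40 134 [90.2 91.5 92.8]
-30 126 [90.  91.5 92.6]
-20 125 [90.3 91.6 92.8]
-10 131 [89.8 91.3 92.8]
0 131 [90.2 91.5 92.9]
10 124 [90.4 91.5 92.7]
20 123 [90.5 91.6 92.6]
30 122 [87.5 88.6 89.8]
40 97 [87.4 88.6 90. ]
50 106 [87.6 88.7 89.7]
60 36 [87.4 88.6 89.7]
90 70 [-0.3  0.9  2.5]
100 72 [-0.4  1.1  1.8]
110 60 [-1.   0.6  2. ]
lid local ((-0.6695175170898438, 0.05604743957519531), (120.2203369140625, 50.02700424194336), 0.5203324556350708) [[-59.8 -24.3  85.5]
 [ 58.1  24.4  93.2]]
```

View pics/w5.png

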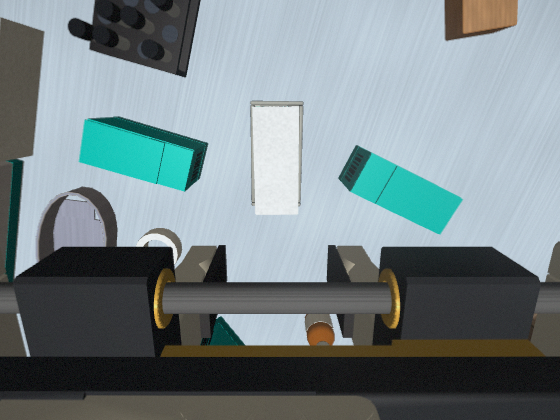

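Both flaps are flat (lid at 91.5 mm, short end at 88.6), and the carton at image (276,158) is still in the nest. Next I go down to grip its broad faces.

Request:
move_arm([
  [[0,1.8,-0.1,0],[4.8,0,0,0],[4.8,0,0,0],[4.8,0,0,0],[4.8,0,0,0],[2.5,0,0,0],[0,0,0,0],[0,0,0,0]],
])

```text
clock: 14.15
tool_pos: [0.5105, -0.1779, 0.0553]
orientation: [-4.9, 89.9, -168.6]
force: [-0.2, 0.8, 0.8]
opening: 0.0749
```

Request:
move_arm([
  [[2,0,0,0],[1.6,0,0,0],[1,0,0,0],[0,0,0,0],[0,0,0,0]],
])

```text
clock: 14.65
tool_pos: [0.5118, -0.1777, 0.0109]
orientation: [154.8, 89.9, -8.9]
force: [-0.3, 0.3, -0.6]
opening: 0.0751
```

Request:
move_arm([
  [[0,0,0,0],[0,0,0,0],[0,0,0,0],[0,0,0,0],[0,0,0,0],[0,0,0,0]],
], jaw=3.5)

```text
clock: 15.25
tool_pos: [0.5114, -0.1776, 0.0101]
orientation: [153.4, 90.0, -10.4]
force: [1.3, 1.8, 4.5]
opening: 0.0504
```

Request:
move_arm([
  [[-0.7,0,0,0],[-1,0,0,0],[-1.5,0,0,0],[-1.2,0,0,0],[0,0,0,0],[0,0,0,0]],
])

```text
clock: 15.85
tool_pos: [0.5109, -0.1776, 0.0539]
orientation: [-170.3, 90.0, 25.9]
force: [-0.1, 0.6, -3.1]
opening: 0.0501
```

Request:
move_arm([
  [[0,-1,0,0],[0,-1,0,0],[0,-1,0,0],[0,-0.9,0,0],[1,0,0,0],[0.5,0,0,0],[0,0,0,0],[0,0,0,0]],
])

```text
clock: 16.65
tool_pos: [0.5, -0.1404, 0.0384]
orientation: [-2.3, 90.0, -166.1]
force: [-0.7, -0.2, -2.7]
opening: 0.05
```

Request:
move_arm([
  [[0.5,-0.15,0,0],[0.4,0,0,0],[0.3,0,0,0],[0.1,0,0,0],[0.1,0,0,0],[0,0,0,0],[0,0,0,0]],
])

```text
clock: 17.35
tool_pos: [0.4998, -0.1398, 0.0263]
orientation: [89.3, 89.9, -74.4]
force: [-4.1, -4.3, 13.7]
opening: 0.05
```

Request:
move_arm([
  [[0.15,0,0,0],[0.15,0,0,0],[0.1,0,0,0],[0,0,0,0],[0,0,0,0]],
])

```text
clock: 17.85
tool_pos: [0.5005, -0.1415, 0.0239]
orientation: [96.3, 89.8, -67.4]
force: [-6.9, -13.5, 26.7]
opening: 0.0497
```

```bash
cat > tilt.py <<'E'
from loc import *
# carton tilt from lid seen by given camera: fit plane to lid points near tcp
def tilt(nm,p=None):
    grab(nm);o=get_obs();p=np.array(o['tool_pos']);W=cloud(nm).reshape(-1,3)
    D=W-p;a=np.radians(106.2) if p[1]<0 else np.radians(88.6)
    x=D[:,0]*np.cos(a)+D[:,1]*np.sin(a);y=-D[:,0]*np.sin(a)+D[:,1]*np.cos(a)
    for lo,hi in((-75,-25),(25,75)):
        m=(x*1000>lo)&(x*1000<hi)&(abs(y)<.018)&(D[:,2]>.02)&(D[:,2]<.105)
        P=np.c_[x,y,W[:,2]][m]*1000
        if len(P)>20:
            c,n,e,k=plane(P);print(nm,lo,hi,len(P),c.round(1),n.round(3),'slope up +x',-n[0]/n[2] if abs(n[2])>.01 else None,e.round(2),k)
E
python3 -c "
from tilt import *
for n in ('top','scene','wrist'): tilt(n)
save(np.load('pics/scene.npz')['im'],'s2',5,(180,110,320,220));print(get_obs()['force'])"
```

```text
scene 25 75 175 [57.3  0.3 80.8] [ 0.97  -0.042  0.24 ] slope up +x -4.037138112366238 3.09 99
wrist -75 -25 11867 [-4.260e+01 -1.000e-01  1.044e+02] [-0.069 -0.002  0.998] slope up +x 0.0691432471597522 0.3 6779
[ -6.51481764 -12.44362707  26.45869105]
```

Request:
move_arm([
  [[-0.8,0,0,0],[-0.6,0,0,0],[0,-0.6,0,0],[0,-0.5,0,0],[0.4,0,0,0],[0.3,0,0,0],[0,0,0,0],[0,0,0,0]],
])

```text
clock: 18.8
tool_pos: [0.4964, -0.1282, 0.0273]
orientation: [-7.9, 90.0, -171.7]
force: [0.1, -0.1, -3.2]
opening: 0.0503
```

Request:
move_arm([
  [[0,0.25,0,0],[0.1,0,0,0],[0.1,0,0,0],[0.1,0,0,0],[0,0,0,0],[0,0,0,0]],
])

```text
clock: 19.4
tool_pos: [0.4973, -0.1306, 0.0248]
orientation: [124.7, 90.0, -39.1]
force: [-0.1, -0.4, -2.3]
opening: 0.05
```

Request:
move_arm([
  [[0.1,0,0,0],[0.1,0,0,0],[0,0,0,0],[0,0,0,0]],
])

```text
clock: 19.8
tool_pos: [0.4975, -0.1311, 0.0243]
orientation: [107.2, 89.9, -56.5]
force: [-4.7, -1.2, 14.8]
opening: 0.0498
```

Contact. I release gently with a narrow opening so the carton settles, leaning, on the nest floor and wall.

Request:
move_arm([
  [[0,0,0,0],[0,0,0,0],[0,0,0,0],[0,0,0,0],[0,0,0,0],[0,0,0,0],[0,0,0,0],[0,0,0,0]],
], jaw=5.8)

```text
clock: 20.6
tool_pos: [0.4973, -0.1306, 0.0227]
orientation: [-4.6, 90.0, -168.4]
force: [-0.2, 0.9, -0.1]
opening: 0.0577
```

```bash
cat >> tilt.py <<'E'
def ends(nm='wrist'):
    W=cloud(nm).reshape(-1,3);c=np.array([.5106,-.1761]);a=np.radians(106.2);ex=np.array([np.cos(a),np.sin(a)]);ey=np.array([-ex[1],ex[0]])
    L=np.c_[(W[:,:2]-c)@ex,(W[:,:2]-c)@ey,W[:,2]]*1000
    for x in range(-60,101,5):
        q=L[(abs(L[:,0]-x)<1.5)&(abs(L[:,1])<15)]
        if len(q): print(x,len(q),np.percentile(q[:,2],[5,50,95]).round(1))
    Q=L[(L[:,0]<15)&(L[:,0]>-40)&(abs(L[:,1])<35)&(L[:,2]>70)&(L[:,2]<125)];print(np.percentile(Q,[1,99],axis=0).round(1))
E
python3 -c "
from tilt import *
tilt('wrist');ends()
im,_=grab('scene');save(im,'s2',5,(180,110,320,220));print(get_obs()['force'])"
```

```text
wrist -75 -25 14772 [-50.4  -0.1  95.1] [-0.229  0.002  0.973] slope up +x 0.2352529423642443 0.27 8926
-60 318 [4.5 5.7 6.9]
-55 294 [4.6 5.7 6.7]
-50 311 [4.7 5.7 7. ]
-45 268 [4.7 5.7 6.7]
-40 304 [4.7 5.8 6.8]
-35 305 [4.6 5.7 6.7]
-30 338 [ 4.6  6.  89.5]
-25 716 [88.9 90.  91.1]
-20 762 [90.1 91.1 92.3]
-15 759 [91.3 92.3 93.4]
-10 742 [92.4 93.5 94.6]
-5 738 [93.7 94.7 95.7]
0 738 [94.7 95.9 96.9]
5 732 [96.  97.  98.1]
10 725 [97.1 98.2 99.3]
15 2327 [ 98.7 135.6 138.4]
20 8240 [100.7 162.  169. ]
25 2191 [101.  147.9 150.6]
30 688 [101.8 102.9 103.9]
45 703 [105.4 106.4 107.5]
50 698 [106.5 107.6 108.7]
55 198 [107.3 108.2 108.9]
[[-28.2 -22.8  88.7]
 [ 14.5  24.3  99.8]]
[-0.22255807 -0.21536832  0.45768382]
```

View pics/s2.png

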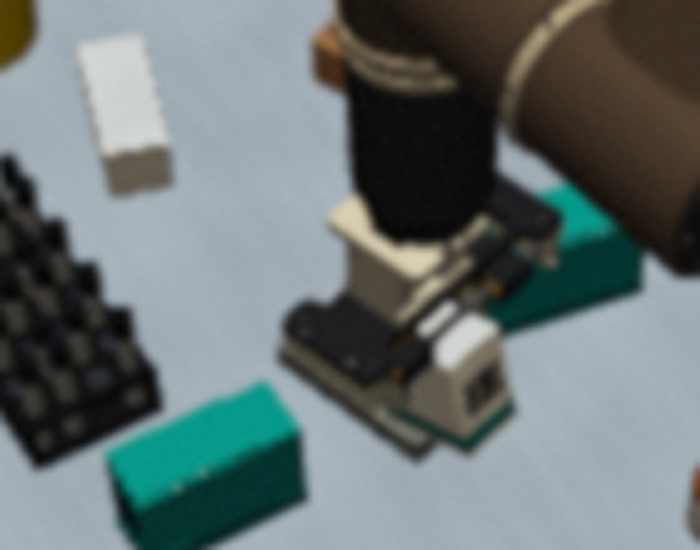

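It settled leaning at slope 0.235 (0.231 rad), against a head measurement of 0.242–0.245. I recentre the hand by 1 cm and regrip.

Request:
move_arm([
  [[0,0.5,0,0],[0,0.5,0,0],[0,0,0,0]],
])

```text
clock: 21.0
tool_pos: [0.5003, -0.1408, 0.0227]
orientation: [86.1, 90.0, -77.7]
force: [-0.4, -0.7, -0.2]
opening: 0.0578
```

Request:
move_arm([
  [[0,0,0,0],[0,0,0,0],[0,0,0,0],[0,0,0,0],[0,0,0,0]],
], jaw=3.5)

```text
clock: 21.5
tool_pos: [0.5, -0.1402, 0.0227]
orientation: [30.7, 90.0, -133.1]
force: [0.2, -1.9, -1.3]
opening: 0.0499
```

Request:
move_arm([
  [[-0.7,0,0,0],[-1,0,0,0],[-2,0,0,0],[-3,0,0,0],[-3,0,0,0],[-2,0,0,0],[-1,0,0,0],[0,0,0,0]],
])

```text
clock: 22.3
tool_pos: [0.5008, -0.1401, 0.1513]
orientation: [169.8, 89.8, 6.1]
force: [1.2, -0.8, -3.5]
opening: 0.0493
```

```bash
python3 -c "
from tilt import *
tilt('wrist');ends();print(get_obs()['joint_pos'].round(1),tool(get_obs()).round(4))"
```

```text
wrist -75 -25 11632 [-4.560e+01  1.000e-01  2.227e+02] [-0.227  0.001  0.974] slope up +x 0.23289935038293574 0.26 6846
-60 108 [4.5 5.6 6.7]
-55 96 [4.4 5.6 6.7]
-50 126 [4.6 5.7 7.1]
-45 95 [4.7 5.7 6.9]
-40 97 [4.8 5.8 6.9]
-35 94 [4.7 5.7 6.8]
-30 160 [  4.6   5.8 218.2]
-25 797 [  5.6 218.6 219.8]
-20 826 [  5.6 219.7 220.9]
-15 828 [  5.5 220.8 222. ]
-10 705 [221.1 222.2 223.3]
-5 706 [222.2 223.3 224.5]
0 710 [223.4 224.5 225.6]
5 2302 [225.1 264.4 267.1]
10 8227 [227.  290.6 297.6]
15 2170 [227.4 276.6 279.2]
20 686 [228.1 229.1 230.3]
35 454 [232.  232.9 233.8]
40 672 [232.8 233.9 234.9]
45 509 [233.9 234.9 235.8]Traceback (most recent call last):
  File "<string>", line 3, in <module>
    tilt('wrist');ends();print(get_obs()['joint_pos'].round(1),tool(get_obs()).round(4))
                  ~~~~^^
  File "tilt.py", line 18, in ends
    Q=L[(L[:,0]<15)&(L[:,0]>-40)&(abs(L[:,1])<35)&(L[:,2]>70)&(L[:,2]<125)];print(np.percentile(Q,[1,99],axis=0).round(1))
                                                                                  ~~~~~~~~~~~~~^^^^^^^^^^^^^^^^^
    return _quantile_unchecked(
        a, q, axis, out, overwrite_input, method, keepdims, weights)
    return _ureduce(a,
                    func=_quantile_ureduce_func,
    ...<5 lines>...
                    overwrite_input=overwrite_input,
                    method=method)
    r = func(a, **kwargs)
    result = _quantile(arr,
                       quantiles=q,
    ...<2 lines>...
                       out=out,
                       weights=wgt)
    slices_having_nans = np.isnan(arr[-1, ...])
                                  ~~~^^^^^^^^^
IndexError: index -1 is out of bounds for axis 0 with size 0
```

Request:
move_arm([
  [[-1.4,0,0,0.08],[-1,0,0,0.08],[-1,0,0,0.08],[0,0,0,0.067],[0,-1,0,0],[0,-2,0.1,0],[0,-3,0.1,0],[0,-3,0.1,0]],
])

```text
clock: 23.15
tool_pos: [0.4982, -0.0491, 0.1822]
orientation: [7.5, 89.8, -173.8]
force: [0.6, 0.4, -2.5]
opening: 0.0502
```

Request:
move_arm([
  [[0,-3,0,0],[0,-3,0,0],[0,-3,0,0],[0,-3,0,0],[0,-2.5,0,0],[0,-2,0,0],[0,-1,0,0],[0,0,0,0]],
])

```text
clock: 23.95
tool_pos: [0.5028, 0.1259, 0.1826]
orientation: [27.7, 89.9, -153.5]
force: [0.1, -0.1, -3.9]
opening: 0.0502
```

Request:
move_arm([
  [[-0.1,-1,-0.1,0],[-0.1,-1.2,0,0],[0,-1,0,0],[0,-0.8,0,0],[0,0,0,0],[0,0,0,0],[0,0,0,0]],
])

```text
clock: 24.65
tool_pos: [0.5053, 0.1645, 0.1857]
orientation: [45.8, 90.0, -135.6]
force: [-0.3, -0.0, -4.1]
opening: 0.0496
```

```bash
cat > fin.py <<'E'
from tilt import *
tilt('wrist');o=get_obs();print(o['tool_pos'],tool(o).round(4)[:3,:3],o['opening'],o['force'],o['joint_pos'].round(1))
W=cloud('wrist').reshape(-1,3)
p=np.array(o['tool_pos']);m=(abs(W[:,0]-p[0])<.035)&(W[:,1]<p[1]-.018)&(W[:,1]>p[1]-.09)&(W[:,2]>.225)&(W[:,2]<.29)
P=W[m];c,n,e,k=plane(P);r=abs((P-c)@n)<.003;A=P[r]
print('lid n',n,'slope',-n[1]/n[2],'edge y',np.percentile(A[:,1],.5),'z',A[A[:,1]<np.percentile(A[:,1],3)][:,2].mean(),'x mid',np.percentile(A[:,0],[1,99]))
b=cv2.minAreaRect((A[:,:2]*1000).astype(np.float32));print(b)
for nm in('top','scene'):
    grab(nm);V=cloud(nm).reshape(-1,3);q=V[(abs(V[:,0]-p[0])<.024)&(V[:,1]>p[1]+.035)&(V[:,1]<p[1]+.085)&(V[:,2]>.2)&(V[:,2]<.3)]
    if len(q)>30:print(nm,'front part',plane(q),np.percentile(q,[1,99],axis=0).round(4))
z=np.load('pics/scene.npz')['im'];t=np.load('pics/top.npz')['im']
a=cv2.resize(z[190:330,260:420],(457,400),interpolation=2);b=cv2.resize(t[170:270,140:240],(343,343),interpolation=2);b=cv2.copyMakeBorder(b,0,57,0,0,0)
cv2.imwrite('pics/f1.png',np.hstack([a,b])[...,::-1])
E
python3 fin.py
```

```text
wrist -75 -25 11622 [-45.7  -0.  256.9] [-0.229 -0.001  0.974] slope up +x 0.2348227196516098 0.27 6909
[0.50532946 0.16442634 0.18572558] [[-1.000e-04 -2.420e-02 -9.997e-01]
 [-1.000e-04 -9.997e-01  2.420e-02]
 [-1.000e+00  1.000e-04  1.000e-04]] 0.049925064614774056 [-0.36439643  0.15516557 -2.99334882] [ 39.2   7.4 -18.1   0.  -64.5 -40.6]
lid n [-0.00546522 -0.22995736  0.97318536] slope 0.23629348110741105 edge y 0.09849082401269096 z 0.25233891659349567 x mid [0.48022663 0.52737044]
((503.7887878417969, 122.40596771240234), (48.50545120239258, 48.51074981689453), 89.373046875)
scene front part (array([0.50606621, 0.22444901, 0.23726662]), array([0.00189448, 0.96948827, 0.24513038]), np.float64(0.0006810083269074906), 188) [[0.4828 0.2001 0.2016]
 [0.5288 0.2342 0.278 ]]
```

View pics/f1.png

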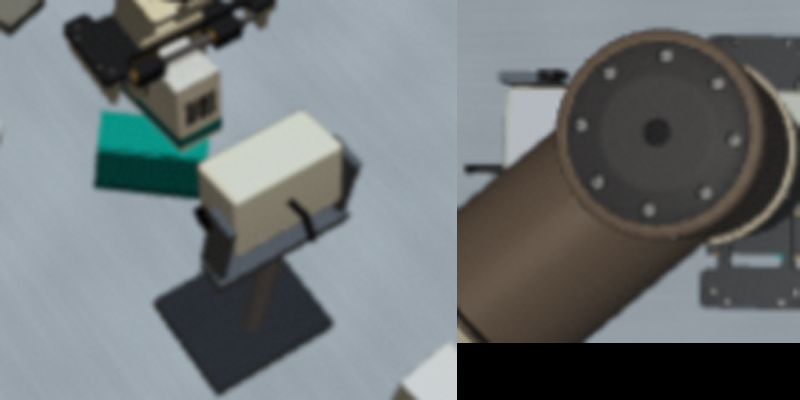

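Request:
move_arm([
  [[0,0,0,0],[0,0,0,0],[0,0,0,0],[0,0,0,0],[0,0,0,0]],
])

```text
clock: 25.3
tool_pos: [0.5054, 0.1648, 0.1858]
orientation: [-126.2, 90.0, 52.4]
force: [-0.1, 0.5, -3.2]
opening: 0.05
```

```bash
python3 -c "
from h import *
o=get_obs();print(o['tool_pos'],o['qvel'].round(2),o['opening'],o['force']);print(close_job())"
```

```text
[0.50542594 0.16477649 0.18577156] [ 0.05  0.05 -0.11  0.04  0.05  0.02] 0.05000789727259658 [-0.06914479  0.4672267  -3.17346503]
the job is handed in; nothing more can be done
None
```

I folded both flaps flat in the nest, short then long, and lifted the closed carton out. The job was handed in at about 25 s with the carton held still at the scanner window. `close_job` gives no verdict.

**How the lean was set:** The moves only turn the hand about a vertical axis, so I couldn't tilt the carton directly. I set it leaning on the nest's floor and wall, let go, and gripped it again at that lean.

**Last checks at the scanner:**

| Check | Result |
|---|---|
| Middle of carton | About 1–2 mm from my estimate of the reading spot |
| Lean, wrist camera | Carton 0.231 rad, head 0.245 rad |
| Lean, scene camera | Carton 0.248 rad, head 0.225 rad |
| Facing the glass (yaw), wrist camera | Carton about 88.6°, same as the head |
| Facing the glass (yaw), scene camera | Carton 89.9°, head 88.5° |
| Grip | Steady, 50 mm opening, carrying about 3 N |

The two cameras disagree about which one leans more, but each shows a mismatch of about 1° or less.

**What went wrong along the way:**
- **Fingertips:** They sit about 32 mm short of the stated TCP, confirmed by touch. My first pass at the short flap went over it without touching, and I corrected the heights after that.
- **First lean attempt:** Pushing the gripped carton against the nest wall tilted it only 0.07 rad, with about 27 N upward and 14 N sideways. That is why I released and regripped it.

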